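# Set the roller mixer's twin dial

## Robot

A 6-joint arm with a two-finger parallel gripper is mounted at the origin on a cart in front of the work surface, level with it; the furniture and walls round the work are solid. World frame = base frame: x ahead of the robot, y to its left, z up, the work surface at z = 0. Lengths are in mm, angles in degrees, forces in N, time in s.
With the tool pointing down it reaches from about 300 to 850 mm from the base axis. Payload 4.2 kg.
Tool frame: the origin (TCP) lies at the centre of the arm's flange, where the gripper is bolted on; the fingertips stand 191 mm ahead of it and the grasp point (between the pads) lies 172 mm ahead of it; y points along the fingers, x is the direction in which the jaws open and shut, and the axes are right-handed (so a half turn about y gives the same grasp; the last joint's range is limited). The gripper opens to 91 mm and grips with 3 to 60 N. Pads are 32 mm wide; open, the fingers measure 118 mm over their backs; the gripper's body (76 mm by 178 mm) begins 60 mm behind the grasp point.
Start: joints at [64.171, 18.312, 89.639, -0, 72.044, -1.146], TCP at [240.115, 522.463, 404.776] pointing down, gripper open.
Joint ranges: [-177.97, 177.97], [-48.28, 115.42], [12.27, 149.76], [-77.06, 257.06], [2.81, 150.46], [-146.56, 146.56]. Speed limits (degrees/s): [147.25, 147.25, 180, 180, 180, 180].

## Interface

Orientations are given as [roll, pitch, yaw] about the fixed x, y, z axes, in that order (R = Rz(yaw) Ry(pitch) Rx(roll)).
In Python, from workcell import env gives the robot as it stands.
- The arm moves only by the tool carry_out, never from a script. Its argument "increments" is a list of rows, each a list of 3 entries, a list of its own where there are three numbers: the turn, a rotation vector about the tool's x, y, z in rad, then the shift along the tool's x, y, z in mm, then the closure, from 0 (fully open) to 1 (shut). In form: [[[wx, wy, wz], [dx, dy, dz], claw], ...]. A call has 1 to 10 rows; each row is the pose to reach, as a shift and turn from the pose commanded when the call began, along the tool's axes at that moment; what a row does not reach only later rows make up. A row lasts 1/12 s, in which the tool goes at most 41.7 mm and 7.16 degrees, less where a joint would pass 70% of its speed; a pose out of reach is approached as far as the arm can. A call with a gripper value outside its range is refused whole. The fingers move at their own pace and stop on an object; "force" is the grip in N (left out, the last holds). Time passes only in rows, so rows that repeat a pose let the fingers close. It gives the time, the measured TCP pose, the force and the opening at its end, in the units of the state.
- env.state(): the state, without advancing time (a new reading comes with each control period).
- env.grab_frame(name): name is "side" or "top" or "wrist"; returns a dict with "frame" (420x560x3 uint8, blue, green, red), "z_map" (420x560 float32, mm along the optical axis (not along the pixel's ray), 0 where there is no reading), "camera_matrix" (3x3 intrinsics, pixels), "k1" (the pictures are not rectified: a ray, as slopes to the right and down, at radius r is drawn at 1 + k1 r^2 times it, then the intrinsics apply), "rvec" (rotation vector, rad) and "tvec" (3), from world to camera coordinates, as OpenCV has them; the wrist camera has in their place "hand_eye" (4x4, takes a point from camera to tool coordinates, whose origin is the TCP and whose axes are the tool frame's). Camera axes: x right, y down, z forward; pixel columns grow to the right and rows downward; lengths in mm; the calibration is good to about 2 mm. A picture is of the moment at which its call begins: read the wrist's pose just before it.
- env.job_done(): hands the job in, once; it reports no verdict.
The state is a dict: "time_s": time; "qpos": joint angles; "qvel": joint speeds; "effort": joint torques, N m; "ee_pos": TCP position; "ee_rot": TCP orientation; "force": force on the tool from outside, world axes, zero at the start; "torque": the same for the moment, N m; "gripper_width": finger opening in mm.
Only numpy, scipy, OpenCV 4.12 (cv2) and the standard library are available. Lean on these libraries where they do the work, as an engineer would, in place of code of your own. Each camera call takes 0.05 s, during which the arm holds its last target. There are 200 camera calls.

## Task

Set the tube roller mixer for its next run with the two concentric knobs on its sloping front. First turn the wide outer speed ring until its pointer stands at the small index clip on the dial, leaving the slim centre knob as it is; then wind the centre timer knob clockwise all the way to its stop without shifting the ring from the clip. Let go, and leave the bench timer and the slide box beside the mixer where they are.

Things in the scene. Friction and masses are not known exactly. Their poses are not given: they have to be found in the camera images.
- mixer: white tube roller mixer, fixed, 180 deep (x) x 170 wide (y) mm, 93 high at the rear deck; rollers and tubes there reach 125. Origin: centre of the underside, x to its back, y to its left seen from the front, z up. Its front half is a flat panel rising from z 30 at x -90 to z 93 at x 0, sloping 35 degrees from level, facing up and to the front; nothing behind stands over 6 mm above the panel's plane
- dial_plate: round aluminium scale, 91 mm across, 1 mm thick, dark ticks every 15 degrees, fixed on the panel. Origin: on the panel's face, on the common axis of both knobs (x -45, z 61.5 mm in the mixer's frame). z points out of the panel along the knob axis (35 degrees from vertical, leaning to the front), x up the slope (12 o'clock), y to the left
- speed_ring (a joint): outer ring's angle, rad: 0 with its white pointer at 12 o'clock (up the slope), growing clockwise seen facing the panel, range -2.4 to 2.4; stays where left, friction 0.06 N m. Black ribbed cylinder 52 mm across from 4.5 to 20 mm above the panel face, on a low skirt 57 mm across; white line on its top and side, short white pointer on the skirt
- ring_tip (a point): the point 33 mm from the axis, 2 mm above the panel face, in the direction of the speed ring's white pointer; turns with the ring
- index_clip (a joint): angle of the index clip, zero and direction as speed_ring: the ring is set when both are equal. A small flat black tab, 3 mm high, on the dial 33 to 46 mm from the axis, pointed towards the axis; clamped, does not shift. At the start it stands 0.4 to 1.35 rad clockwise of the ring's pointer
- clip_tip (a point): the inner point of the index clip, 33 mm from the axis, 2 mm above the panel face: ring_tip comes to lie on it
- timer_knob (a joint): centre knob's angle, rad, zero and direction as speed_ring; hard stop at +2.0 (clockwise end); stays where left, friction 0.03 N m; starts 0.6 to 1.3 rad short of the stop. Black ribbed cylinder 24 mm across, on the same axis, 20.5 to 40 mm above the panel face (rising from the ring's flat top); white line on top and side. The knobs turn independently
- knob_mark (a point): the end of the white line on the rim of the centre knob's top, 12 mm from the axis, 40 mm above the panel face; turns with the knob
- bench_timer: small white bench timer, 64 x 68 x 21 mm, loose on the worktop to the left of the mixer; origin: centre of the underside
- slide_box: dark closed slide box, 40 x 101 x 32 mm, loose on the worktop to the right of the mixer; origin: centre of the underside

How it is judged (in metres and radians):
On the way, in this order (a step that is already met when the one before it is completed fails the run):
1. the ring's pointer stands at the index clip (within 4 mm) and the centre knob has not been turned (its mark within 2.5 mm of where it was) (distance between ring_tip and clip_tip below 0.004 m and distance of knob_mark from where it was at the start of the episode below 0.0025 m), for 0.2 s.
2. the centre knob is wound clockwise to its stop (within 0.12 rad) with the ring's pointer still at the clip (value of joint timer_knob above 1.88 rad and distance between ring_tip and clip_tip below 0.004 m), for 0.2 s.
At the end, for the whole second after the job is handed in: The speed ring's pointer is within 4 mm (about 7 degrees) of the index clip's point, the centre timer knob is within 0.12 rad (7 degrees) of its clockwise stop, and the fingers are off the mixer (all of step 2 and contact force between the fingers and mixer below 0.1 N); the robot touches nothing.
It fails at once if the bench timer or the slide box is pushed more than 20 mm (distance of any of bench_timer, slide_box from where it was at the start of the episode above 0.02 m).
It also fails if it takes over 45 s, if anything falls off the work surface, if the arm or the gripper's body presses on something with over 40 N, if the wrist force passes 120 N, or if a joint passes its speed limit or range.

## Working session

There is one attempt and no reset: what is moved stays moved. The work goes in short steps, Python scripts to look and compute and a tool call to move; the robot and the scene stay as the last step left them, time stands still between calls to the robot, and variables do not carry over. Pictures are saved under pics/ and viewed, about 8 in all and at most 12, crops included, and the job is handed in when it is done.

Besides the shell and the picture viewer there is one more tool, called after ">>>" in YAML: its name, and indented under it one key for each argument. carry_out: Moves the arm, as the interface text tells. Its arguments: {"type":"object","properties":{"increments":{"type":"array","items":{"type":"array"}},"force":{"type":"number"}},"required":["increments"]}

```bash
ls; mkdir -p pics
python3 - <<'E'
from workcell import env
import cv2,numpy as np,pickle
s=env.state();print(s)
d={}
for n in("side","top","wrist"):
    f=env.grab_frame(n);d[n]=f
    if n!="wrist":
        R=cv2.Rodrigues(np.array(f["rvec"],float))[0];print(n,-R.T@np.array(f["tvec"]).ravel(),f["camera_matrix"],f["k1"])
    else: print(f["hand_eye"],f["camera_matrix"],f["k1"])
pickle.dump(d,open("d0.pkl","wb"))
cv2.imwrite("pics/a.png",cv2.resize(np.hstack([d["side"]["frame"],d["top"]["frame"]]),(800,300)))
cv2.imwrite("pics/top.png",d["top"]["frame"])
E
```

```text
pics
{'time_s': 0.0, 'qpos': array([ 6.41717891e+01,  1.83506393e+01,  8.97036627e+01, -2.18214825e-03,
        7.20459363e+01, -1.14468351e+00]), 'qvel': array([-0.12133948,  0.03126131, -0.13823139, -0.08843811, -0.11336826,
       -0.02689063]), 'effort': array([ 1.29992721e-03, -4.12465811e+01, -2.31970417e+01,  7.27177807e-02,
        4.60649945e-02, -1.45769591e-04]), 'ee_pos': array([240.04521458, 522.31788047, 403.94863791]), 'ee_rot': array([-90.00007182,   0.10025967,  65.31714705]), 'force': array([-0.12950902,  0.08217859, -0.64648303]), 'torque': array([ 0.00590308, -0.0127463 ,  0.02692551]), 'gripper_width': 91.34856527887689}
side [199.77671695 380.67314707 512.50096183] [[439.97916291   0.         277.07841937]
 [  0.         439.97916291 204.36825352]
 [  0.           0.           1.        ]] -0.020028503459183666
top [ 251.95205879 -302.27975994 1135.85404807] [[536.37823145   0.         277.99476283]
 [  0.         536.37823145 206.32346248]
 [  0.           0.           1.        ]] -0.07938534646519321
[[ 9.99999672e-01  5.23076343e-04  6.18937966e-04  2.97158372e-01]
 [-4.44102730e-04 -2.85126798e-01  9.58489703e-01  2.12244770e+01]
 [ 6.77839089e-04 -9.58489664e-01 -2.85126472e-01  8.15894433e+01]
 [ 0.00000000e+00  0.00000000e+00  0.00000000e+00  1.00000000e+00]] [[375.87674867   0.         287.30126578]
 [  0.         375.87674867 212.77465477]
 [  0.           0.           1.        ]] -0.004774064093770811
```

View pics/a.png

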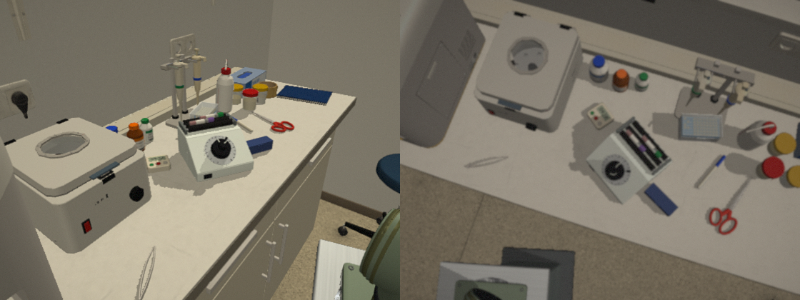

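The side view (left) has the mixer's dial at about (305,210) in native pixels. The top view (right) has it at about (305,238). The timer block is on one side and the blue slide box on the other. Next I'll zoom in and measure the panel.

```bash
cat > h.py <<'E'
import cv2,numpy as np
from scipy.spatial.transform import Rotation as Ro
def toolT(s):
    T=np.eye(4);T[:3,:3]=Ro.from_euler('xyz',s["ee_rot"],degrees=True).as_matrix();T[:3,3]=s["ee_pos"];return T
def camT(f,s=None):  # camera->world
    if "hand_eye" in f: return toolT(s)@np.array(f["hand_eye"])
    T=np.eye(4);T[:3,:3]=cv2.Rodrigues(np.array(f["rvec"],float))[0];T[:3,3]=np.array(f["tvec"]).ravel();return np.linalg.inv(T)
def slopes(f,uv):
    uv=np.asarray(uv,float).reshape(-1,1,2)
    return cv2.undistortPoints(uv,np.array(f["camera_matrix"]),np.array([f["k1"],0,0,0])).reshape(-1,2)
def cloud(f,T,u0,u1,v0,v1):
    vv,uu=np.mgrid[v0:v1,u0:u1];z=f["z_map"][v0:v1,u0:u1].ravel()
    sl=slopes(f,np.c_[uu.ravel(),vv.ravel()]);P=np.c_[sl*z[:,None],z]@T[:3,:3].T+T[:3,3]
    return P.reshape(v1-v0,u1-u0,3)
def project(f,T,P):
    Pc=(np.atleast_2d(P)-T[:3,3])@T[:3,:3]
    return cv2.projectPoints(Pc,np.zeros(3),np.zeros(3),np.array(f["camera_matrix"]),np.array([f["k1"],0,0,0]))[0].reshape(-1,2)
def onplane(f,T,uv,p0,n):
    sl=slopes(f,uv);d=np.c_[sl,np.ones(len(sl))]@T[:3,:3].T;o=T[:3,3]
    t=((p0-o)@n)/(d@n);return o+d*t[:,None]
E
python3 - <<'E'
from h import *
import pickle
d=pickle.load(open("d0.pkl","rb"))
a=d["side"]["frame"][140:265,225:400];b=d["top"]["frame"][150:320,240:410]
cv2.imwrite("pics/b.png",np.hstack([cv2.resize(a,(560,400),interpolation=2)[:, :480],cv2.resize(b,(400,400),interpolation=2)])[:, :800] if 0 else np.hstack([cv2.resize(a,(420,300),interpolation=2),cv2.resize(b,(300,300),interpolation=2)]))
# panel plane from normals in the clouds
for n,(u0,u1,v0,v1) in {"side":(225,400,140,265),"top":(240,410,150,320)}.items():
    f=d[n];T=camT(f);P=cloud(f,T,u0,u1,v0,v1)
    dx=P[2:,1:-1]-P[:-2,1:-1];dy=P[1:-1,2:]-P[1:-1,:-2];N=np.cross(dx,dy);N/=np.linalg.norm(N,axis=2,keepdims=True)+1e-9
    N*=np.sign(N[...,2:3]);Q=P[1:-1,1:-1]
    m=(abs(N[...,2]-np.cos(np.radians(35)))<.08)&(Q[...,2]>25)&(Q[...,2]<100)
    q=Q[m];med=np.median(N[m],0)
    for _ in range(4):
        k=(N[m]@(med/np.linalg.norm(med))>.98);med=np.median(N[m][k],0)
    q=q[k];n0=med/np.linalg.norm(med);o=np.median(q@n0)
    for _ in range(4):
        w=q[abs(q@n0-o)<2];c=w.mean(0);n0=np.linalg.svd(w-c,full_matrices=0)[2][2];n0*=np.sign(n0[2]);o=c@n0
    print(n,m.sum(),len(w),n0,np.degrees(np.arccos(n0[2])),c,np.degrees(np.arctan2(n0[1],n0[0])), "med z table",np.median(P[...,2]), w.min(0),w.max(0))
E
```

```text
side 1258 137 [-0.40532865  0.39985868  0.82208377] 34.706065968474434 [ 430.65510825 -333.70685544   57.08993201] 135.38922771348604 med z table 8.827594668492338 [ 344.66945184 -414.96903874   27.21952258] [ 506.06037332 -263.18685789   92.60674671]
  return _methods._mean(a, axis=axis, dtype=dtype,
  ret = um.true_divide(
  ret = ret.dtype.type(ret / rcount)
<stdin>:17: RuntimeWarning: Mean of empty slice.
Traceback (most recent call last):
IndexError: index 2 is out of bounds for axis 0 with size 0
```

View pics/b.png

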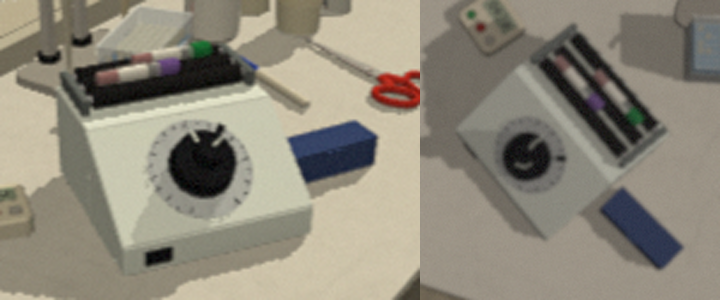

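The zoomed side view (left) has the dial centre near native (310,209). The ring pointer is up and slightly left, and the black clip is at the dial's upper right. The top view has the dial at about (300,237), with the clip at crop (560,158). Next: fit the panel plane and triangulate the centre.

Run:
```python
from h import *
import pickle
d=pickle.load(open("d0.pkl","rb"))
polys={"side":(np.array([[80,130],[250,105],[292,200],[130,235]])/2.4+[225,140],(204,168),62,2.4,(225,140)),
"top":(np.array([[110,78],[172,160],[125,228],[48,132]])/1.765+[240,150],(109,153),45,1.765,(240,150))}
allP=[]
for n,(poly,c,r,sc,off) in polys.items():
    f=d[n];T=camT(f);m=np.zeros((420,560),np.uint8);cv2.fillPoly(m,[poly.round().astype(int)],1)
    cc=np.array(c)/sc+off;cv2.circle(m,tuple(cc.round().astype(int).tolist()),int(r/sc)+1,0,-1)
    P=cloud(f,T,0,560,0,420)[m>0];c0=np.median(P,0);k=np.ones(len(P),bool)
    for _ in range(6):
        c0=P[k].mean(0);n0=np.linalg.svd(P[k]-c0,full_matrices=0)[2][2];n0*=np.sign(n0[2]);e=(P-c0)@n0;k=abs(e)<2.5*max(np.std(e[k]),.5)
    print(n,len(P),k.sum(),e[k].std(),n0,"tilt",np.degrees(np.arccos(n0[2])),"frontyaw",np.degrees(np.arctan2(n0[1],n0[0])))
    # dial centre: dark blob near c -> ray
    print("center ray on plane", onplane(f,T,[cc],c0,n0))
    # heights over scene, grid
    Q=cloud(f,T,0,560,0,420).reshape(-1,3);Q=Q[(f["z_map"].ravel()>0)];allP.append(Q)
    print("corners",onplane(f,T,poly,c0,n0).round(0).tolist())
Q=np.vstack(allP)
print("max height grid: rows x 0..800 step100, cols y 700..-700 step -100")
for x in range(0,900,100):
    print(x,[int(np.percentile(q[:,2],99.5)) if len(q:=Q[(abs(Q[:,0]-x-50)<50)&(abs(Q[:,1]-y+50)<50)])>20 else None for y in range(700,-600,-100)])
```

```text
side 1255 1255 26.97429279906116 [ 0.11147957 -0.45429035  0.88385099] tilt 27.889545744408924 frontyaw -76.21247165277569
center ray on plane [[ 440.1374548  -368.09833056   41.68534717]]
corners [[975.0, -1244.0, -476.0], [-1236.0, 5701.0, 3373.0], [311.0, -135.0, 178.0], [329.0, 70.0, 281.0]]
top 1009 985 1.7463692734311491 [-0.38161806  0.41905995  0.82386674] tilt 34.52623580110718 frontyaw 132.32264289436384
center ray on plane [[ 438.16078868 -336.6486323    63.63769631]]
corners [[518.0, -333.0, 99.0], [428.0, -406.0, 94.0], [356.0, -360.0, 37.0], [464.0, -265.0, 39.0]]
max height grid: rows x 0..800 step100, cols y 700..-700 step -100
0 [-886, -884, -885, -884, -887, 14, 190, 200, 11, -885, -885, -885, -884]
100 [-882, -885, -885, -886, -886, 5, 160, 14, 5, -884, -886, -885, 5]
200 [-884, -884, -885, -887, -885, -885, -886, -884, 2, 5, 5, 5, 5]
300 [-884, -885, -885, -885, -10, 5, 5, 5, 5, 5, 73, 84, 34]
400 [-885, -885, -884, 14, 350, 352, 9, 5, 5, 68, 120, 124, 12]
500 [-888, None, None, 30, 208, 352, 135, 162, 163, 75, 628, 123, 624]
600 [None, None, None, None, None, 395, 164, 167, 167, 23, 626, 623, 624]
700 [None, None, None, None, None, 397, 164, 168, 167, 162, 94, 82, 234]
800 [None, None, None, None, None, 301, 237, 166, 166, 162, 434, 425, 416]
```

```bash
cat >> h.py <<'E'
def frame(yawfront,tilt=35.):
    a=np.radians(yawfront);t=np.radians(tilt);h=np.array([np.cos(a),np.sin(a),0])
    n=np.sin(t)*h+np.array([0,0,np.cos(t)]);u=-np.cos(t)*h+np.array([0,0,np.sin(t)]);return u,np.cross(n,u),n   # up slope, left, normal
def inc(T0,T1):
    D=np.linalg.inv(T0)@T1;return Ro.from_matrix(D[:3,:3]).as_rotvec().round(4),D[:3,3].round(1)
def pose(c,yawfront,height,cw=0.):   # TCP 'height' mm above dial origin on axis, jaws cw rad clockwise from up-slope
    u,l,n=frame(yawfront);R=np.c_[u,-n,l]@Ro.from_rotvec([0,cw,0]).as_matrix();T=np.eye(4);T[:3,:3]=R;T[:3,3]=np.array(c)+height*n;return T
E
python3 - <<'E'
from h import *
from workcell import env
T0=toolT(env.state())
V=np.eye(4);V[:3,:3]=Ro.from_euler('xyz',[-90,0,-45],degrees=True).as_matrix();V[:3,3]=[360,0,600]
print(inc(T0,V));print(inc(V,pose([438,-337,62],133.5,295)))
E
```

```text
(array([ 1.2000e-03,  1.9254e+00, -9.0000e-04]), array([-424.8, -195.3, -327.1]))
(array([-0.008 ,  0.0254, -0.6108]), array([ 124.3,  296.4, -178.7]))
```

>>> carry_out:
  increments:
    - [[0, 0, 0], [0, -190, 0], 0]
    - [[0, 0, 0], [0, -190, 0], 0]
    - [[0, 0, 0], [0, -190, 0], 0]
    - [[0, 0, 0], [0, -190, 0], 0]
    - [[0, 0, 0], [0, -190, 0], 0]
    - [[0, 0, 0], [0, -190, 0], 0]

```text
time_s: 0.65
ee_pos: [239.8, 521.8, 601.0]
ee_rot: [-90.0, -0.7, 65.3]
force: [0.9, -0.3, 0.8]
gripper_width: 91.4
```

>>> carry_out:
  increments:
    - [[0, 1.92, 0], [-425, 0, -327], 0]
    - [[0, 1.92, 0], [-425, 0, -327], 0]
    - [[0, 1.92, 0], [-425, 0, -327], 0]
    - [[0, 1.92, 0], [-425, 0, -327], 0]
    - [[0, 1.92, 0], [-425, 0, -327], 0]
    - [[0, 1.92, 0], [-425, 0, -327], 0]
    - [[0, 1.92, 0], [-425, 0, -327], 0]
    - [[0, 1.92, 0], [-425, 0, -327], 0]
    - [[0, 1.92, 0], [-425, 0, -327], 0]
    - [[0, 1.92, 0], [-425, 0, -327], 0]

```text
time_s: 1.48
ee_pos: [332.6, 114.4, 593.7]
ee_rot: [-90.0, 0.1, -6.6]
force: [1.2, 0.4, -0.9]
gripper_width: 91.4
```

Run:
```python
from h import *
from workcell import env
s=env.state();T0=toolT(s);print(s["qpos"],s["ee_pos"])
print(inc(T0,pose([438,-337,62],133.5,295)))
```

```text
[ 1.71063460e+01 -6.39464990e+00  9.15458653e+01 -4.98239776e-04
  9.49220935e+01  2.37161737e+01] [332.60569204 114.39418933 593.69377284]
(array([-0.2117,  0.6744, -0.5866]), array([  27.2,  290.2, -327.6]))
```

>>> carry_out:
  increments:
    - [[-0.2117, 0.6744, -0.5866], [27, 100, -328], 0]
    - [[-0.2117, 0.6744, -0.5866], [27, 100, -328], 0]
    - [[-0.2117, 0.6744, -0.5866], [27, 290, -328], 0]
    - [[-0.2117, 0.6744, -0.5866], [27, 290, -328], 0]
    - [[-0.2117, 0.6744, -0.5866], [27, 290, -328], 0]
    - [[-0.2117, 0.6744, -0.5866], [27, 290, -328], 0]
    - [[-0.2117, 0.6744, -0.5866], [27, 290, -328], 0]
    - [[-0.2117, 0.6744, -0.5866], [27, 290, -328], 0]
    - [[-0.2117, 0.6744, -0.5866], [27, 290, -328], 0]
    - [[-0.2117, 0.6744, -0.5866], [27, 290, -328], 0]

```text
time_s: 2.32
ee_pos: [323.0, -191.9, 325.4]
ee_rot: [-89.9, -35.0, -46.2]
force: [1.1, 0.2, -0.3]
gripper_width: 91.1
```

>>> carry_out:
  increments:
    - [[0, 0, 0], [0, 0, 0], 0]
    - [[0, 0, 0], [0, 0, 0], 0]

```text
time_s: 2.48
ee_pos: [323.2, -192.2, 324.9]
ee_rot: [-90.0, -34.7, -46.4]
force: [-0.1, -0.2, 0.4]
gripper_width: 91.1
```

Run:
```python
from h import *
from workcell import env
import pickle
s=env.state();T0=toolT(s);print(s["qpos"],s["ee_pos"])
print(inc(T0,pose([438,-337,62],133.5,295)))
f=env.grab_frame("wrist");pickle.dump((s,f),open("w1.pkl","wb"));cv2.imwrite("pics/w1.png",f["frame"])
print(project(f,camT(f,s),[438,-337,62]))
```

```text
[-28.64083584  -0.50756142 130.63582763 -31.86872304  19.2437407
  45.15722617] [ 323.24366984 -192.15628687  324.90199785]
(array([-0.0004,  0.0017, -0.0059]), array([  0.1,  25.9, -16.5]))
[[291.04573345 222.39336   ]]
```

View pics/w1.png

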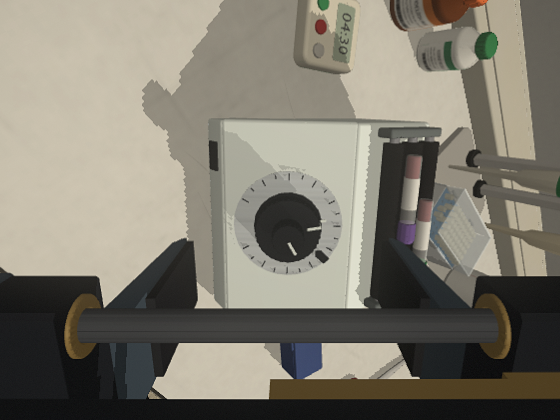

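The wrist view has the dial centred near (289,223). Up-slope is to the right in the image. The ring's pointer is at (315,229), the clip at (322,257), and the timer knob's line at (292,249). I'll now measure centre, yaw and angles from this view.

Run:
```python
from h import *
import pickle
s,f=pickle.load(open("w1.pkl","rb"));T=camT(f,s);g=cv2.cvtColor(f["frame"],cv2.COLOR_BGR2GRAY)
m=np.zeros((420,560),np.uint8);cv2.rectangle(m,(230,130),(345,300),1,-1);cv2.circle(m,(289,223),58,0,-1)
P=cloud(f,T,0,560,0,420)[m>0];k=np.ones(len(P),bool)
for _ in range(6):
    c0=P[k].mean(0);n0=np.linalg.svd(P[k]-c0,full_matrices=0)[2][2];n0*=np.sign(n0[2]);e=(P-c0)@n0;k=abs(e)<2.5*max(np.std(e[k]),.5)
print(k.sum(),len(P),e[k].std(),n0,"tilt",np.degrees(np.arccos(n0[2])),"yaw",np.degrees(np.arctan2(n0[1],n0[0])))
# mixer left edge / front edge
for name,rect,ax in(("left",(235,110,110,22),0),("front",(212,170,22,110),1)):
    x,y,w,h=rect;sub=cv2.GaussianBlur(g,(3,3),0)[y:y+h,x:x+w].astype(float)
    if ax==0: pts=np.c_[np.arange(x,x+w),y+np.abs(np.gradient(sub,axis=0)).argmax(0)]
    else: pts=np.c_[x+np.abs(np.gradient(sub,axis=1)).argmax(1),np.arange(y,y+h)]
    vx,vy,px,py=cv2.fitLine(pts.astype(np.float32),cv2.DIST_HUBER,0,.01,.01).ravel()
    A=onplane(f,T,[[px-40*vx,py-40*vy],[px+40*vx,py+40*vy]],c0,n0);dd=A[1]-A[0];print(name,(px,py,vx,vy),np.degrees(np.arctan2(dd[1],dd[0])),A.round(1).tolist())
# dial rim: radial gradient from grey (plate) to white panel
cen=np.array([289.,223.]);pts=[]
gb=cv2.GaussianBlur(g,(3,3),0).astype(np.float32)
pol=cv2.warpPolar(gb,(70,360),tuple(cen.tolist()),70,cv2.WARP_POLAR_LINEAR)
for a in range(0,360,3):
    r=46+np.gradient(pol[a,46:64]).argmax();pts.append([cen[0]+r*np.cos(np.radians(a)),cen[1]+r*np.sin(np.radians(a))])
W=onplane(f,T,np.array(pts),c0+n0*1,n0)
u=frame(np.degrees(np.arctan2(n0[1],n0[0])))[0];l=np.cross(n0,u)
xy=np.c_[(W-c0)@u,(W-c0)@l];k=np.ones(len(xy),bool)
for _ in range(6):
    A=np.c_[2*xy,np.ones(len(xy))];q=np.linalg.lstsq(A[k],(xy**2).sum(1)[k],rcond=None)[0];R=np.sqrt(q[2]+q[:2]@q[:2]);e=np.hypot(*(xy-q[:2]).T)-R;k=abs(e)<max(2*e[k].std(),.7)
C=c0+q[0]*u+q[1]*l;print("dial R",R,k.sum(),e[k].std(),"C",C)
crop=f["frame"][160:290,220:360];cv2.imwrite("pics/w1c.png",cv2.resize(crop,None,fx=4.5,fy=4.5,interpolation=cv2.INTER_CUBIC))
pickle.dump((C,n0,u,l),open("dial.pkl","wb"))
```

```text
9072 9301 0.6445555929830198 [-0.38502321  0.42502498  0.81921358] tilt 34.99385243709741 yaw 132.17291860436774
left (np.float32(295.4), np.float32(121.0), np.float32(0.9997845), np.float32(0.020758584)) -47.749046377896214 [[483.0, -263.4, 44.8], [517.5, -301.3, 80.6]]
front (np.float32(222.34023), np.float32(223.85995), np.float32(0.030570349), np.float32(0.99953264)) -137.6724833597092 [[429.6, -280.7, 28.6], [377.4, -328.3, 28.8]]
dial R 45.26507485577748 101 0.5683358200808983 C [ 435.15732463 -336.27183367   60.06851672]
```

View pics/w1c.png

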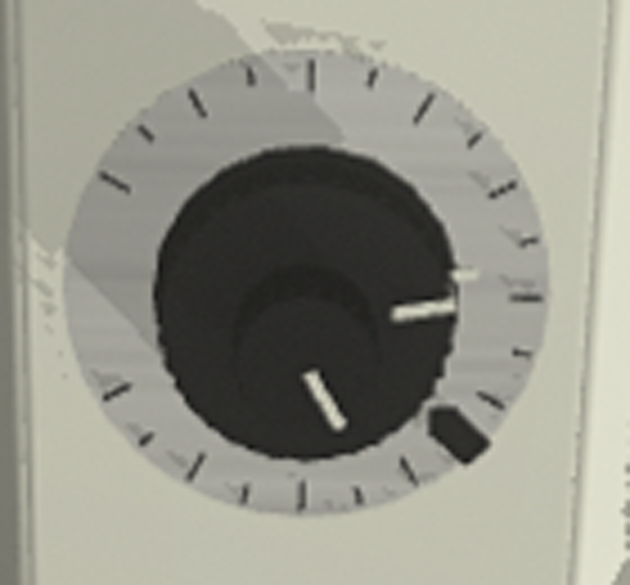

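The crop has the dial ticks, the ring pointer tip at about (478,273), the clip running from (437,415) to (478,449), and the timer line ending at (340,428). Next: angles.

Run:
```python
from h import *
from workcell import env
import pickle
s,f=pickle.load(open("w1.pkl","rb"));T=camT(f,s);C,n,u,l=pickle.load(open("dial.pkl","rb"))
def ang(name,pts,h):
    uv=np.array(pts)/4.5+[220,160]-0.4;W=onplane(f,T,uv,C+h*n,n)-C;x,y=W@u,W@l;print(name,np.degrees(np.arctan2(-y,x)).round(1),np.hypot(x,y).round(1))
ang("pointer",[[453,275],[478,273]],2.5);ang("ringline",[[392,315],[456,305]],20)
ang("clip",[[437,415],[478,449],[460,433]],3);ang("timer",[[312,375],[340,428]],40)
ang("ticks12,9?",[[542,298],[303,507],[311,62]],1)
yaw=132.2;T0=toolT(s);s2=env.state();T0=toolT(s2);print(s2["qpos"])
for h in (230,201): print(inc(T0,pose(C,yaw,h)))
```

```text
pointer [-9.  -8.6] [27.7 32.3]
ringline [-7.7 -9. ] [15.5 26.8]
clip [42.3 41.7 41.7] [34.5 45.  40.2]
timer [53.4 60.6] [ 2.5 12.9]
ticks12,9? [  0.3  89.2 -89.7] [44.3 43.6 43.2]
[-28.50396635  -0.63419351 130.5192915  -31.85944517  19.25364671
  45.15915036]
(array([-0.0158,  0.0213, -0.002 ]), array([ -4. ,  92.3, -16.3]))
(array([-0.0158,  0.0213, -0.002 ]), array([ -4. , 121.3, -16.7]))
```

>>> carry_out:
  increments:
    - [[-0.0158, 0.0213, -0.002], [-4, 20, -16.3], 0]
    - [[-0.0158, 0.0213, -0.002], [-4, 55, -16.3], 0]
    - [[-0.0158, 0.0213, -0.002], [-4, 85, -16.3], 0]
    - [[-0.0158, 0.0213, -0.002], [-4, 92, -16.3], 0]
    - [[-0.0158, 0.0213, -0.002], [-4, 92, -16.3], 0]
    - [[-0.0158, 0.0213, -0.002], [-4, 92, -16.3], 0]

```text
time_s: 3.03
ee_pos: [348.6, -237.9, 250.2]
ee_rot: [-89.7, -35.0, -47.9]
force: [-0.7, -0.2, -0.1]
gripper_width: 91.3
```

Run:
```python
from h import *
from workcell import env
import pickle
C,n,u,l=pickle.load(open("dial.pkl","rb"))
s=env.state();T0=toolT(s);print(s["qpos"],s["force"],s["torque"])
for h in (230,200): print(inc(T0,pose(C,132.2,h)))
f=env.grab_frame("wrist");pickle.dump((s,f),open("w2.pkl","wb"));cv2.imwrite("pics/w2.png",f["frame"])
```

```text
[-33.05743575  11.31021802 132.58877008 -76.85733578   8.44525397
  88.97649717] [-0.70801355 -0.15589509 -0.10808283] [0.13559432 0.40480444 0.01287592]
(array([-0.0031, -0.0018,  0.0004]), array([-1.7,  0.9, -2. ]))
(array([-0.0031, -0.0018,  0.0004]), array([-1.7, 30.9, -2.1]))
```

View pics/w2.png

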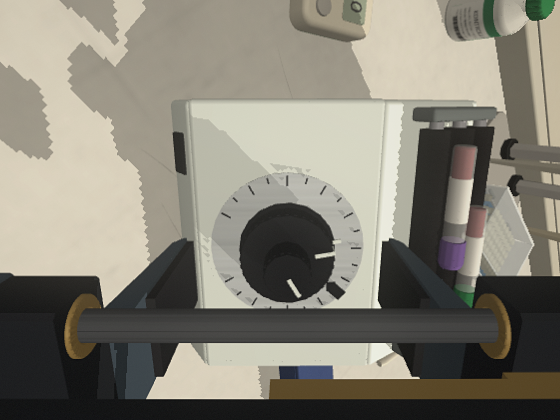

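The view has the dial well centred between the open fingers at about (289,245). But j4 is at its limit (-77), with j5 small. I'll fit a simple kinematic model to the recorded joint states and find the smallest lean of the tool axis that keeps the wrist in range.

```bash
cat > kin.py <<'E'
from h import *
from scipy.optimize import least_squares
def fk(q,p):
    a1,d1,L2,a3,L4,L6=p;q=np.radians(q)
    rv=lambda ax,t:Ro.from_rotvec(np.array(ax,float)*t).as_matrix()
    R=rv([0,0,1],q[0]);P=np.array([0,0,d1])+R@[a1,0,0]
    R=R@rv([0,1,0],q[1]);P=P+R@[0,0,L2]
    R=R@rv([0,1,0],q[2]);P=P+R@[-a3,0,L4]
    R=R@rv([0,0,1],S4*q[3])@rv([0,1,0],q[4])@rv([0,0,1],S6*q[5]);P=P+R@[0,0,L6]
    # tool: y = local z (forward); when down & q=0, local x points to -radial -> tool x = -local x
    T=np.eye(4);T[:3,:3]=np.c_[-R[:,0],R[:,2],R[:,1]] ;T[:3,3]=P;return T
S4=S6=1
E
python3 - <<'E'
import kin;from kin import *
import pickle
q0=[6.41717891e+01,1.83506393e+01,8.97036627e+01,-2.18e-03,7.20459363e+01,-1.14468351]
S=[(q0,dict(ee_pos=np.array([240.045,522.318,403.949]),ee_rot=[-90.00007,.10026,65.317])),
([17.106346,-6.39465,91.5458653,-.0005,94.9220935,23.7161737],dict(ee_pos=np.array([332.6057,114.3942,593.6938]),ee_rot=[-90,.1,-6.6]))]
for w in("w1.pkl","w2.pkl"):
    s=pickle.load(open(w,"rb"))[0];S.append((s["qpos"],s))
best=None
for s4 in(1,-1):
  for s6 in(1,-1):
    kin.S4,kin.S6=s4,s6
    def res(p): return np.concatenate([fk(q,p)[:3,3]-s["ee_pos"] for q,s in S])
    r=least_squares(res,[0,300,400,0,400,100])
    rot=[np.degrees(Ro.from_matrix(fk(q,r.x)[:3,:3].T@toolT(s)[:3,:3]).magnitude()).round(2) for q,s in S]
    print(s4,s6,r.cost,r.x.round(1),rot,np.abs(r.fun).max())
    if best is None or r.cost+sum(rot)<best[0]: best=(r.cost+sum(rot),r.x,s4,s6)
pickle.dump(best[1:],open("kin.pkl","wb"))
E
```

```text
1 1 176.98963157631368 [ 24.1  91.2 562.7   3.4 392.6  96.9] [np.float64(0.0), np.float64(0.05), np.float64(0.0), np.float64(0.0)] 10.798654772521743
1 -1 176.98963157631368 [ 24.1  91.2 562.7   3.4 392.6  96.9] [np.float64(2.29), np.float64(47.42), np.float64(90.31), np.float64(177.95)] 10.798654772521743
-1 1 533.3527088150039 [ 73.   -8.4 503.7  61.6 343.   -0.6] [np.float64(0.0), np.float64(0.04), np.float64(63.74), np.float64(153.71)] 18.634864713608636
-1 -1 533.3527088150039 [ 73.   -8.4 503.7  61.6 343.   -0.6] [np.float64(2.29), np.float64(47.42), np.float64(35.53), np.float64(29.45)] 18.634864713608636
```

```bash
python3 - <<'E'
s=open("kin.py").read()
s=s.replace("a1,d1,L2,a3,L4,L6=p","a1,d1,L2,a3,L4,L6,b,e=p").replace("R@[a1,0,0]","R@[a1,b,0]").replace("@rv([0,1,0],q[4])@rv([0,0,1],S6*q[5]);P=P+R@[0,0,L6]","@rv([0,1,0],q[4]);P=P+R@[e,0,L6];R=R@rv([0,0,1],S6*q[5])")
s+='''
def ik(T1,p,q0):
    def r(q):
        T=fk(q,p);return np.r_[(T[:3,3]-T1[:3,3]),300*Ro.from_matrix(T[:3,:3].T@T1[:3,:3]).as_rotvec()]
    return least_squares(r,q0,x_scale=30.)
'''
open("kin.py","w").write(s)
E
python3 - <<'E'
from kin import *
import pickle
q0=[6.41717891e+01,1.83506393e+01,8.97036627e+01,-2.18e-03,7.20459363e+01,-1.14468351]
S=[(q0,dict(ee_pos=np.array([240.045,522.318,403.949]))),
([17.106346,-6.39465,91.5458653,-.0005,94.9220935,23.7161737],dict(ee_pos=np.array([332.6057,114.3942,593.6938])))]
for w in("w1.pkl","w2.pkl"):
    s=pickle.load(open(w,"rb"))[0];S.append((s["qpos"],s))
def res(p): return np.r_[np.concatenate([fk(q,p)[:3,3]-s["ee_pos"] for q,s in S]),.003*(p-np.array([50,200,450,0,400,100,0,0]))]
r=least_squares(res,[24,91,562,0,392,97,0,0]);print(r.x.round(1),r.fun.round(2));p=r.x
pickle.dump(p,open("kin.pkl","wb"))
C,n,u,l=pickle.load(open("dial.pkl","rb"));q=S[3][0]
for h in(230,213,200): # exact pose, unlimited IK
    k=ik(pose(C,132.2,h),p,q);q=k.x;print(h,q.round(1),k.cost.round(4))
for h,qq in((230,S[3][0]),(213,S[3][0]),(200,S[3][0])):
    tip=C+(h-172)*n
    best=[]
    for ex in np.radians(np.arange(-2,9,1)):      # lean of tool: about left axis (toward vertical) and about up-slope axis
        for ey in np.radians(np.arange(-6,7,2)):
            T1=pose(C,132.2,h);Rw=Ro.from_rotvec(l*ex+u*ey).as_matrix();T1[:3,:3]=Rw@T1[:3,:3];T1[:3,3]=tip-172*T1[:3,1]
            k=ik(T1,p,qq);x=k.x
            if k.cost<.1 and -73<x[3]<250 and x[4]>4: best.append((np.degrees(np.hypot(ex,ey)).round(1),np.degrees(ex).round(),np.degrees(ey).round(),x.round(0).tolist()))
    best.sort();print(h,*best[:4],sep="\n ")
E
```

```text
[  0.  140.3 591.8 -25.2 417.  144.8  11.5   0. ] [-0.   -0.    0.    0.    0.   -0.    0.    0.   -0.    0.   -0.   -0.
 -0.15 -0.18  0.43 -0.08  0.05  0.13  0.03  0.  ]
230 [-33.3  11.4 132.9 -79.2   8.4  91. ] 0.0
213 [-33.7  13.8 132.8 -95.3   8.1 107. ] 0.0
200 [ -34.    15.6  132.7 -107.2    8.3  118.8] 0.0
230
 (np.float64(1.0), np.float64(1.0), np.float64(0.0), [-33.0, 11.0, 132.0, -67.0, 9.0, 79.0])
 (np.float64(2.0), np.float64(2.0), np.float64(0.0), [-34.0, 11.0, 131.0, -57.0, 9.0, 68.0])
 (np.float64(2.2), np.float64(1.0), np.float64(-2.0), [-32.0, 12.0, 132.0, -69.0, 12.0, 83.0])
 (np.float64(2.2), np.float64(1.0), np.float64(2.0), [-35.0, 11.0, 132.0, -62.0, 6.0, 73.0])
213
 (np.float64(2.0), np.float64(2.0), np.float64(0.0), [-34.0, 14.0, 131.0, -70.0, 8.0, 81.0])
 (np.float64(2.8), np.float64(2.0), np.float64(-2.0), [-32.0, 14.0, 131.0, -71.0, 11.0, 84.0])
 (np.float64(2.8), np.float64(2.0), np.float64(2.0), [-36.0, 13.0, 132.0, -65.0, 5.0, 75.0])
 (np.float64(3.0), np.float64(3.0), np.float64(0.0), [-34.0, 14.0, 131.0, -58.0, 8.0, 69.0])
200
 (np.float64(3.0), np.float64(3.0), np.float64(0.0), [-34.0, 15.0, 130.0, -68.0, 8.0, 79.0])
 (np.float64(3.6), np.float64(3.0), np.float64(-2.0), [-33.0, 16.0, 130.0, -70.0, 10.0, 83.0])
 (np.float64(3.6), np.float64(3.0), np.float64(2.0), [-36.0, 15.0, 131.0, -62.0, 5.0, 72.0])
 (np.float64(4.0), np.float64(4.0), np.float64(0.0), [-35.0, 15.0, 130.0, -56.0, 8.0, 67.0])
```

The model fits exactly. A 3.5° lean towards vertical keeps j4 near -65. I'll also put the jaws across the slope so the lean doesn't affect the grip, starting at cw -115° and ending near -64°.

```bash
cat >> kin.py <<'E'
import pickle
def lpose(h,cw,lean=3.5,piv=13.,dx=0.,dl=0.):   # h = TCP height along tool axis equivalent; lean pivots 'piv' above panel on the axis
    C,n,u,l=pickle.load(open("dial.pkl","rb"));u,l,n=frame(132.2)
    T=pose(C,132.2,h,np.radians(cw));T[:3,:3]=Ro.from_rotvec(l*np.radians(lean)).as_matrix()@T[:3,:3]
    T[:3,3]=C+piv*n+dx*u+dl*l-(h-piv)*T[:3,1];return T
E
python3 - <<'E'
from kin import *
from workcell import env
p=pickle.load(open("kin.pkl","rb"));s=env.state();q=s["qpos"];T0=toolT(s)
for h,cw in((235,-115),(200.5,-115),(200.5,-64),(235,-115)):
    k=ik(lpose(h,cw),p,q);q=k.x;print(h,cw,q.round(1),k.cost)
print(inc(T0,lpose(235,-115)),inc(lpose(235,-115),lpose(200.5,-115)))
E
```

```text
235 -115 [-33.9  10.7 129.9 -40.   11.2 -63.6] 9.275909189208087e-27
200.5 -115 [-34.6  15.3 130.  -60.5   7.9 -43.4] 6.687409335166496e-27
200.5 -64 [-34.6  15.3 130.  -60.5   7.9   7.6] 5.407659236122352e-26
235 -115 [-33.9  10.7 129.9 -40.   11.2 -63.6] 2.1417748028687814e-26
(array([ 0.0622, -2.0003,  0.043 ]), array([11.6, -2.9, -1.8])) (array([-0.,  0., -0.]), array([-0. , 34.5,  0. ]))
```

>>> carry_out:
  increments:
    - [[0.0622, -2.0003, 0.043], [11.6, -2.9, -1.8], 0]
    - [[0.0622, -2.0003, 0.043], [11.6, -2.9, -1.8], 0]
    - [[0.0622, -2.0003, 0.043], [11.6, -2.9, -1.8], 0]
    - [[0.0622, -2.0003, 0.043], [11.6, -2.9, -1.8], 0]
    - [[0.0622, -2.0003, 0.043], [11.6, -2.9, -1.8], 0]
    - [[0.0622, -2.0003, 0.043], [11.6, -2.9, -1.8], 0]
    - [[0.0622, -2.0003, 0.043], [11.6, -2.9, -1.8], 0]
    - [[0.0622, -2.0003, 0.043], [11.6, -2.9, -1.8], 0]
    - [[0.0622, -2.0003, 0.043], [11.6, -2.9, -1.8], 0]
    - [[0.0622, -2.0003, 0.043], [11.6, -2.9, -1.8], 0]

```text
time_s: 3.92
ee_pos: [351.5, -244.7, 261.5]
ee_rot: [-120.4, -14.0, 21.7]
force: [0.9, 0.3, 0.2]
gripper_width: 90.9
```

```bash
cat > go.py <<'E'
import sys
from kin import *
from workcell import env
h,cw=map(float,sys.argv[1:3]);kw={a.split("=")[0]:float(a.split("=")[1]) for a in sys.argv[3:]}
s=env.state();print(s["time_s"],s["qpos"].round(1),s["force"].round(1),s["torque"].round(2),s["gripper_width"]);print(inc(toolT(s),lpose(h,cw,**kw)))
E
python3 go.py 235 -115
```

```text
3.9167 [-34.2  10.4 130.5 -45.    9.1  -9.3] [0.9 0.3 0.2] [0.17 0.29 0.01] 90.94749877965624
(array([ 0.0305, -0.8662,  0.018 ]), array([0.2, 1.6, 0.5]))
```

>>> carry_out:
  increments:
    - [[0.0305, -0.8662, 0.018], [0.2, 1.6, 0.5], 0]
    - [[0.0305, -0.8662, 0.018], [0.2, 1.6, 0.5], 0]
    - [[0.0305, -0.8662, 0.018], [0.2, 1.6, 0.5], 0]
    - [[0.0305, -0.8662, 0.018], [0.2, 1.6, 0.5], 0]
    - [[0.0305, -0.8662, 0.018], [0.2, 1.6, 0.5], 0]
    - [[0.0305, -0.8662, 0.018], [0.2, 1.6, 0.5], 0]
    - [[0.0305, -0.8662, 0.018], [0.2, 1.6, 0.5], 0]
    - [[0.0305, -0.8662, 0.018], [0.2, 1.6, 0.5], 0]
    - [[0.0305, -0.8662, 0.018], [0.2, 1.6, 0.5], 0]

```text
time_s: 4.67
ee_pos: [352.2, -245.0, 259.5]
ee_rot: [-119.1, 12.4, 63.3]
force: [0.6, -0.2, -0.2]
gripper_width: 91.2
```

```bash
python3 go.py 235 -115; python3 go.py 200.5 -115
```

```text
4.6667 [-34.   10.8 129.9 -39.9  11.2 -63. ] [ 0.6 -0.2 -0.2] [0.24 0.18 0.02] 91.1761198731165
(array([-0.0008, -0.0119,  0.0006]), array([ 0.1, -0.5, -0.2]))
4.6667 [-34.   10.8 129.9 -39.9  11.2 -63. ] [ 0.6 -0.2 -0.2] [0.24 0.18 0.02] 91.1761198731165
(array([-0.0008, -0.0119,  0.0006]), array([ 0.1, 34. , -0.2]))
```

```bash
cat > rim.py <<'E'
from kin import *
def rim(f,s):
    C,n,u,l=pickle.load(open("dial.pkl","rb"));u,l,n=frame(132.2);T=camT(f,s);g=cv2.GaussianBlur(cv2.cvtColor(f["frame"],cv2.COLOR_BGR2GRAY),(3,3),0)
    t=np.radians(np.arange(0,360,3));rr=np.arange(41,51,.25);pts=[]
    for a in t:
        d=np.cos(a)*u-np.sin(a)*l;uv=project(f,T,C+n+rr[:,None]*d).astype(np.float32)
        v=cv2.remap(g,uv[None],None,cv2.INTER_LINEAR).ravel().astype(float)
        G=np.gradient(cv2.GaussianBlur(v[None],(9,1),0).ravel());i=G.argmax()
        if G[i]>.8 and uv[:,1].max()<300: pts.append(rr[i]*np.array([np.cos(a),np.sin(a)]))
    xy=np.array(pts);k=np.ones(len(xy),bool)
    for _ in range(8):   # fixed radius 45.5
        r=least_squares(lambda q:np.hypot(*(xy[k]-q).T)-45.5,[0,0],loss='soft_l1',f_scale=.4);e=np.hypot(*(xy-r.x).T)-45.5;k=abs(e)<1
    return r.x,k.sum(),len(xy),e[k].std()   # offset along up-slope, along right
E
python3 - <<'E'
from rim import *
from workcell import env
for w in("w1.pkl","w2.pkl"):
    s,f=pickle.load(open(w,"rb"));print(w,rim(f,s))
s=env.state();f=env.grab_frame("wrist");pickle.dump((s,f),open("w3.pkl","wb"));print(rim(f,s));cv2.imwrite("pics/w3.png",f["frame"])
E
```

```text
w1.pkl (array([ 0.19265983, -0.03511554]), np.int64(103), 120, np.float64(0.2807572836918794))
w2.pkl (array([0.21208605, 0.0900596 ]), np.int64(72), 89, np.float64(0.20783571547793953))
(array([0.05639242, 0.33465989]), np.int64(75), 91, np.float64(0.30426563497302))
```

View pics/w3.png

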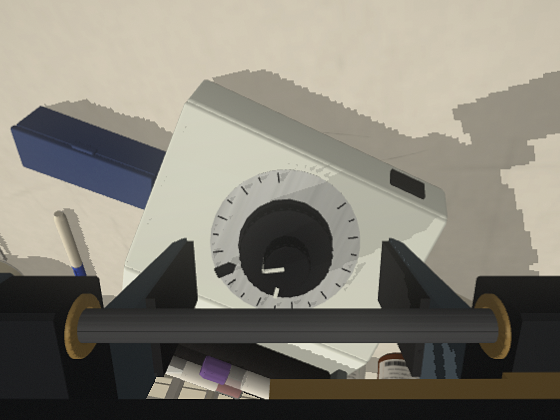

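In this rotated view the dial is at about (286,240), centred between the fingers, and the three centre fits agree within 0.3 mm. Descending to the ring.

>>> carry_out:
  increments:
    - [[0, -0.012, 0], [0.1, 15, -0.2], 0]
    - [[0, -0.012, 0], [0.1, 25, -0.2], 0]
    - [[0, -0.012, 0], [0.1, 34, -0.2], 0]
    - [[0, -0.012, 0], [0.1, 34, -0.2], 0]
    - [[0, -0.012, 0], [0.1, 34, -0.2], 0]
    - [[0, -0.012, 0], [0.1, 34, -0.2], 0]

```text
time_s: 5.22
ee_pos: [364.0, -258.6, 229.6]
ee_rot: [-118.9, 12.7, 63.9]
force: [-0.6, 0.1, 0.6]
gripper_width: 91.6
```

```bash
python3 go.py 200.5 -115
```

```text
5.2167 [-34.7  15.4 130.  -59.9   7.9 -44. ] [-0.6  0.1  0.6] [0.27 0.25 0.01] 91.5865503903909
(array([-0.0034, -0.001 ,  0.0007]), array([ 0.3, -0.9, -0.7]))
```

>>> carry_out:
  increments:
    - [[0, 0, 0], [0.3, -0.8, -0.5], 0.3]
    - [[0, 0, 0], [0.3, -0.8, -0.5], 0.6]
    - [[0, 0, 0], [0.3, -0.8, -0.5], 0.6]
    - [[0, 0, 0], [0.3, -0.8, -0.5], 0.6]
    - [[0, 0, 0], [0.3, -0.8, -0.5], 0.6]
    - [[0, 0, 0], [0.3, -0.8, -0.5], 0.6]
    - [[0, 0, 0], [0.3, -0.8, -0.5], 0.6]
    - [[0, 0, 0], [0.3, -0.8, -0.5], 0.6]
  force: 15

```text
time_s: 5.88
ee_pos: [364.1, -258.9, 230.3]
ee_rot: [-118.8, 12.8, 63.8]
force: [-2.5, -4.3, 2.2]
gripper_width: 50.9
```

```bash
python3 go.py 200.5 -115
```

```text
5.8833 [-34.6  15.3 129.9 -59.2   8.1 -44.7] [-2.5 -4.3  2.2] [-0.59  0.5  -0.39] 50.89259462888703
(array([-0.0047, -0.001 , -0.0012]), array([ 0.7, -0.5, -0.2]))
```

>>> carry_out:
  increments:
    - [[0, 0.1, 0], [0, 0, 0], 0.6]
    - [[0, 0.2, 0], [0, 0, 0], 0.6]
    - [[0, 0.3, 0], [0, 0, 0], 0.6]
    - [[0, 0.4, 0], [0, 0, 0], 0.6]
    - [[0, 0.5, 0], [0, 0, 0], 0.6]
    - [[0, 0.6, 0], [0, 0, 0], 0.6]
    - [[0, 0.7, 0], [0, 0, 0], 0.6]
    - [[0, 0.8, 0], [0, 0, 0], 0.6]
    - [[0, 0.88, 0], [0, 0, 0], 0.6]
    - [[0, 0.88, 0], [0, 0, 0], 0.6]

```text
time_s: 6.72
ee_pos: [364.8, -258.2, 230.1]
ee_rot: [-118.7, -13.0, 20.0]
force: [1.6, 0.3, -0.0]
gripper_width: 50.6
```

>>> carry_out:
  increments:
    - [[0, 0, 0], [0, 0, 0], 0.6]
    - [[0, 0, 0], [0, 0, 0], 0.6]

```text
time_s: 6.88
ee_pos: [364.8, -258.2, 230.1]
ee_rot: [-118.8, -12.9, 20.2]
force: [2.3, 1.1, -0.1]
gripper_width: 50.9
```

```bash
python3 go.py 200.5 -64.5;python3 - <<'E'
from kin import *
from workcell import env
s=env.state();f=env.grab_frame("wrist");t=env.grab_frame("side");pickle.dump((s,f,t),open("w4.pkl","wb"))
cv2.imwrite("pics/w4.png",np.hstack([f["frame"][120:340,190:390],cv2.resize(t["frame"][165:250,265:355],(233,220),interpolation=2)]))
E
```

```text
6.8833 [-34.6  15.4 129.9 -59.1   7.9   5.6] [ 2.3  1.1 -0.1] [ 0.45 -0.59  0.52] 50.86328243987141
(array([-0.0033,  0.0025, -0.    ]), array([-0.3, -0.5, -0.1]))
```

View pics/w4.png

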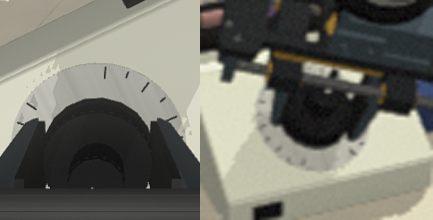

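The pointer is hidden under the gripper in both views. I'll open, back off and check.

>>> carry_out:
  increments:
    - [[0, 0, 0], [0, 0, 0], 0.2]
    - [[0, 0, 0], [0, 0, 0], 0]
    - [[0, 0, 0], [0, 0, 0], 0]
    - [[0, 0, 0], [0, -5, 0], 0]
    - [[0, 0, 0], [0, -20, 0], 0]
    - [[0, 0, 0], [0, -40, 0], 0]
    - [[0, 0, 0], [0, -60, 0], 0]
    - [[0, 0, 0], [0, -60, 0], 0]
    - [[0, 0, 0], [0, -60, 0], 0]
    - [[0, 0, 0], [0, -60, 0], 0]

```text
time_s: 7.82
ee_pos: [343.2, -235.3, 280.8]
ee_rot: [-118.7, -12.8, 20.0]
force: [0.7, 0.3, 0.1]
gripper_width: 91.5
```

```bash
python3 go.py 260 -64.5;python3 - <<'E'
from rim import *
from workcell import env
s=env.state();f=env.grab_frame("wrist");pickle.dump((s,f),open("w5.pkl","wb"));print(rim(f,s))
c=project(f,camT(f,s),pickle.load(open("dial.pkl","rb"))[0])[0];print(c)
x,y=int(c[0])-70,int(c[1])-70;print(x,y);cv2.imwrite("pics/w5.png",cv2.resize(f["frame"][y:y+140,x:x+140],None,fx=4,fy=4,interpolation=2))
E
```

```text
7.8167 [-33.4   7.5 129.5 -31.1  14.6 -21.9] [0.7 0.3 0.1] [0.2  0.27 0.04] 91.50223193490547
(array([-0.0037,  0.0009, -0.0036]), array([ 0.4, -0.4, -0.2]))
(array([0.05378846, 0.07011676]), np.int64(93), 113, np.float64(0.2304558152488069))
[290.31290607 231.22348321]
220 161
```

View pics/w5.png

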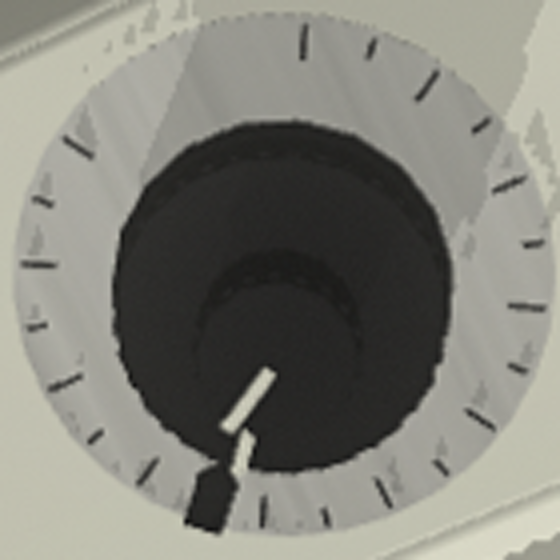

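The ring's white line, from (248,435) to (238,474), now meets the clip, which has its tip near (222,466) and its outer end near (203,528). The timer line ends at (228,430). Computing the angles:

```bash
cat > ang.py <<'E'
from kin import *
def ang(w,off,sc,items):
    s,f=pickle.load(open(w,"rb"))[:2];T=camT(f,s);C=pickle.load(open("dial.pkl","rb"))[0];u,l,n=frame(132.2)
    for name,pts,h in items:
        uv=(np.array(pts,float)+.5)/sc-.5+off;W=onplane(f,T,uv,C+h*n,n)-C;x,y=W@u,W@l;print(name,np.degrees(np.arctan2(-y,x)).round(1),np.hypot(x,y).round(1))
E
python3 - <<'E'
from ang import *
ang("w5.pkl",[220,161],4,[("line top",[[249,432],[243,452]],20),("side bottom",[[237,474]],4.5),("pointer skirt",[[237,474]],2.5),("clip outer",[[203,528]],3),("clip mid",[[212,500]],3),("clip tip",[[222,466]],3),("timer",[[271,371],[228,430]],40)])
ang("w1.pkl",[220,160],4.5,[("clip",[[437,415],[478,449],[460,433]],3),("pointer",[[478,273]],2.5),("timer",[[312,375],[340,428]],40)])
s,f=pickle.load(open("w5.pkl","rb"));T=camT(f,s);C=pickle.load(open("dial.pkl","rb"))[0];u,l,n=frame(132.2)
for a in (38,42,46):
    a=np.radians(a);d=np.cos(a)*u-np.sin(a)*l;print(((project(f,T,[C+33*d+2*n,C+45.5*d+3*n,C+26*d+20*n,C+14*d+20*n])-[220,161]+.5)*4-.5).round(0).tolist())
E
```

```text
line top [39.8 40.1] [19.5 23.1]
side bottom [38.5] [33.6]
pointer skirt [38.4] [34.4]
clip outer [42.8] [45.5]
clip mid [42.9] [40.1]
clip tip [43.2] [33.5]
timer [51.2 58.6] [ 1.9 12.8]
clip [42.3 41.7 41.7] [34.5 45.  40.2]
pointer [-8.6] [32.3]
timer [53.2 60.6] [ 2.5 12.9]
[[240.0, 466.0], [225.0, 533.0], [244.0, 470.0], [260.0, 401.0]]
[[227.0, 462.0], [207.0, 529.0], [233.0, 467.0], [254.0, 399.0]]
[[215.0, 458.0], [189.0, 523.0], [222.0, 464.0], [249.0, 397.0]]
```

The ring stands about 3.5° (2 mm) short of the clip. That's inside tolerance, but I'll nudge it for margin. The timer hasn't moved.

>>> carry_out:
  increments:
    - [[-0.003, 0, -0.003], [0.4, 30, -0.2], 0]
    - [[-0.003, 0, -0.003], [0.4, 45, -0.2], 0]
    - [[-0.003, 0, -0.003], [0.4, 55, -0.2], 0]
    - [[-0.003, 0, -0.003], [0.4, 58.5, -0.2], 0]
    - [[-0.003, 0, -0.003], [0.4, 58.5, -0.2], 0]
    - [[-0.003, 0, -0.003], [0.4, 58.5, -0.2], 0]
    - [[-0.003, 0, -0.003], [0.4, 58.5, -0.2], 0.6]
    - [[-0.003, 0, -0.003], [0.4, 58.5, -0.2], 0.6]
    - [[-0.003, 0, -0.003], [0.4, 58.5, -0.2], 0.6]
    - [[-0.003, 0, -0.003], [0.4, 58.5, -0.2], 0.6]

```text
time_s: 8.7
ee_pos: [364.1, -257.7, 231.8]
ee_rot: [-119.0, -13.0, 20.1]
force: [-0.5, 0.8, 0.4]
gripper_width: 67.7
```

>>> carry_out:
  increments:
    - [[0, 0, 0], [0, 0, 0], 0.6]
    - [[0, 0, 0], [0, 0, 0], 0.6]
    - [[0, 0, 0], [0, 0, 0], 0.6]
    - [[0, 0.03, 0], [0, 0, 0], 0.6]
    - [[0, 0.06, 0], [0, 0, 0], 0.6]
    - [[0, 0.09, 0], [0, 0, 0], 0.6]
    - [[0, 0.09, 0], [0, 0, 0], 0.6]
    - [[0, 0.09, 0], [0, 0, 0], 0.6]
    - [[0, 0.09, 0], [0, 0, 0], 0.6]

```text
time_s: 9.45
ee_pos: [364.2, -257.8, 231.6]
ee_rot: [-117.8, -15.5, 15.5]
force: [-1.7, 2.3, 3.1]
gripper_width: 50.4
```

>>> carry_out:
  increments:
    - [[0, 0, 0], [0, 0, 0], 0.2]
    - [[0, 0, 0], [0, 0, 0], 0]
    - [[0, 0, 0], [0, 0, 0], 0]
    - [[0, 0, 0], [0, -5, 0], 0]
    - [[0, 0, 0], [0, -20, 0], 0]
    - [[0, 0, 0], [0, -40, 0], 0]
    - [[0, 0, 0], [0, -60, 0], 0]
    - [[0, 0, 0], [0, -60, 0], 0]
    - [[0, 0, 0], [0, -60, 0], 0]
    - [[0, 0, 0], [0, -60, 0], 0]

```text
time_s: 10.28
ee_pos: [343.1, -234.7, 282.2]
ee_rot: [-117.8, -15.4, 15.4]
force: [-0.3, -0.2, 0.6]
gripper_width: 91.2
```

```bash
python3 go.py 260 -64.5;python3 - <<'E'
from rim import *
from workcell import env
s=env.state();f=env.grab_frame("wrist");pickle.dump((s,f),open("w6.pkl","wb"));print(rim(f,s))
c=project(f,camT(f,s),pickle.load(open("dial.pkl","rb"))[0])[0]
x,y=int(c[0])-70,int(c[1])-70;print(x,y);cv2.imwrite("pics/w6.png",cv2.resize(f["frame"][y:y+140,x:x+140],None,fx=4,fy=4,interpolation=2))
E
```

```text
10.2833 [-33.4   7.3 129.5 -31.3  14.5 -16.6] [-0.3 -0.2  0.6] [ 0.15  0.24 -0.04] 91.16979642234477
(array([-0.0004, -0.0891, -0.    ]), array([-0. ,  1.1, -0. ]))
(array([0.00648202, 0.07040744]), np.int64(100), 120, np.float64(0.27586445626901235))
218 159
```

View pics/w6.png

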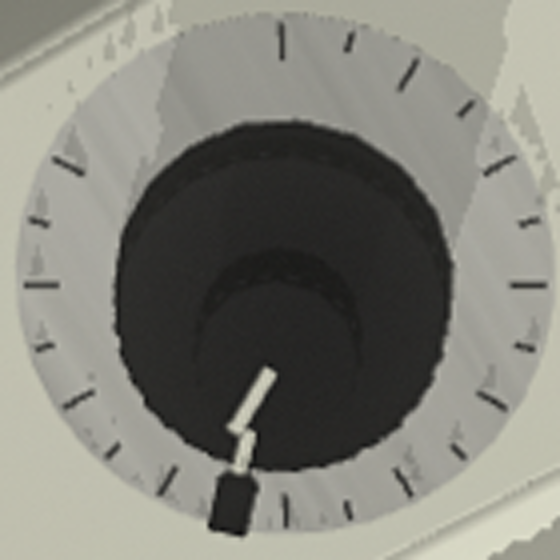

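The ring line, from (249,432) to (240,472), is now collinear with the clip, whose outer end is at (228,530). Next I'll turn the jaws back and take the centre knob.

>>> carry_out:
  increments:
    - [[0, -1.04, 0], [0, 0, 0], 0]
    - [[0, -1.04, 0], [0, 0, 0], 0]
    - [[0, -1.04, 0], [0, 0, 0], 0]
    - [[0, -1.04, 0], [0, 0, 0], 0]
    - [[0, -1.04, 0], [0, 0, 0], 0]
    - [[0, -1.04, 0], [0, 0, 0], 0]
    - [[0, -1.04, 0], [0, 0, 0], 0]
    - [[0, -1.04, 0], [0, 0, 0], 0]
    - [[0, -1.04, 0], [0, 0, 0], 0]
    - [[0, -1.04, 0], [0, 0, 0], 0]

```text
time_s: 11.17
ee_pos: [343.2, -234.8, 281.6]
ee_rot: [-118.1, 14.6, 67.5]
force: [0.3, -0.7, -0.7]
gripper_width: 91.3
```

```bash
python3 go.py 215 -119 piv=30
python3 - <<'E'
from ang import *
ang("w6.pkl",[218,159],4,[("line top",[[249,432]],20),("side bottom",[[240,472]],3.5),("clip outer",[[228,530]],3),("clip mid",[[234,502]],3),("timer",[[271,371],[235,430]],40)])
E
```

```text
11.1667 [-33.4   7.4 129.5 -31.2  14.5 -76.2] [ 0.3 -0.7 -0.7] [0.22 0.23 0.02] 91.29818758209093
(array([-0.002 ,  0.0003,  0.0008]), array([ 0.4, 45.5,  0.6]))
line top [45.2] [19.8]
side bottom [43.2] [33.9]
clip outer [42.8] [45.2]
clip mid [42.9] [39.8]
timer [52.8 59.3] [ 2.  12.5]
```

>>> carry_out:
  increments:
    - [[-0.002, 0, 0], [0.4, 20, 0.6], 0]
    - [[-0.002, 0, 0], [0.4, 35, 0.6], 0]
    - [[-0.002, 0, 0], [0.4, 45, 0.6], 0]
    - [[-0.002, 0, 0], [0.4, 45, 0.6], 0]
    - [[-0.002, 0, 0], [0.4, 45, 0.6], 0.4]
    - [[-0.002, 0, 0], [0.4, 45, 0.6], 0.9]
    - [[-0.002, 0, 0], [0.4, 45, 0.6], 0.9]
    - [[-0.002, 0, 0], [0.4, 45, 0.6], 0.9]
    - [[-0.002, 0, 0], [0.4, 45, 0.6], 0.9]
    - [[-0.002, 0, 0], [0.4, 45, 0.6], 0.9]
  force: 8

```text
time_s: 12.0
ee_pos: [358.4, -251.4, 244.3]
ee_rot: [-118.4, 14.6, 67.5]
force: [0.4, 0.3, 0.4]
gripper_width: 54.3
```

>>> carry_out:
  increments:
    - [[0, 0, 0], [0, 0, 0], 0.9]
    - [[0, 0, 0], [0, 0, 0], 0.9]
    - [[0, 0, 0], [0, 0, 0], 0.9]
    - [[0, 0, 0], [0, 0, 0], 0.9]

```text
time_s: 12.33
ee_pos: [358.5, -251.5, 243.9]
ee_rot: [-118.3, 14.6, 67.5]
force: [-0.5, 1.1, -1.1]
gripper_width: 27.3
```

```bash
python3 go.py 215 -119 piv=30
```

```text
12.3333 [-34.3  13.2 130.1 -50.2   9.1 -57.5] [-0.5  1.1 -1.1] [0.21 0.21 0.04] 27.278635373283752
(array([ 0.0022, -0.0006,  0.0004]), array([0.1, 1.5, 0.4]))
```

Not closed onto the knob yet, so I'll wait a little and then turn.

>>> carry_out:
  increments:
    - [[0, 0, 0], [0, 1, 0], 0.9]
    - [[0, 0, 0], [0, 1, 0], 0.9]
    - [[0, 0, 0], [0, 1, 0], 0.9]
    - [[0, 0, 0], [0, 1, 0], 0.9]
    - [[0, 0, 0], [0, 1, 0], 0.9]

```text
time_s: 12.75
ee_pos: [358.6, -252.3, 243.5]
ee_rot: [-118.3, 14.7, 67.4]
force: [-3.8, -0.9, 6.8]
gripper_width: 22.7
```

>>> carry_out:
  increments:
    - [[0, 0.1, 0], [0, 0, 0], 0.9]
    - [[0, 0.2, 0], [0, 0, 0], 0.9]
    - [[0, 0.3, 0], [0, 0, 0], 0.9]
    - [[0, 0.4, 0], [0, 0, 0], 0.9]
    - [[0, 0.5, 0], [0, 0, 0], 0.9]
    - [[0, 0.6, 0], [0, 0, 0], 0.9]
    - [[0, 0.7, 0], [0, 0, 0], 0.9]
    - [[0, 0.8, 0], [0, 0, 0], 0.9]
    - [[0, 0.8, 0], [0, 0, 0], 0.9]

```text
time_s: 13.5
ee_pos: [358.8, -252.4, 243.3]
ee_rot: [-120.5, -8.8, 27.6]
force: [-1.8, -4.0, 2.2]
gripper_width: 22.5
```

```bash
python3 go.py 215 -73 piv=30
```

```text
13.5 [-34.3  13.3 130.1 -50.9   9.1 -10.9] [-1.8 -4.   2.2] [-0.52  0.29 -0.29] 22.489591404174472
(array([0.0021, 0.0003, 0.0008]), array([-0.1,  0.6,  0.9]))
```

>>> carry_out:
  increments:
    - [[0, 0.06, 0], [0, 0, 0], 0.9]
    - [[0, 0.12, 0], [0, 0, 0], 0.9]
    - [[0, 0.18, 0], [0, 0, 0], 0.9]
    - [[0, 0.24, 0], [0, 0, 0], 0.9]
    - [[0, 0.24, 0], [0, 0, 0], 0.9]
    - [[0, 0.24, 0], [0, 0, 0], 0.9]

```text
time_s: 14.0
ee_pos: [358.7, -252.1, 243.1]
ee_rot: [-117.9, -15.4, 15.6]
force: [-2.2, -2.1, 1.9]
gripper_width: 22.8
```

```bash
python3 go.py 215 -59 piv=30
python3 - <<'E'
from h import *
from workcell import env
s=env.state();print("torque about tool axes",toolT(s)[:3,:3].T@s["torque"], "force",toolT(s)[:3,:3].T@s["force"])
E
```

```text
14.0 [-34.3  13.3 130.1 -50.9   9.    2.6] [-2.2 -2.1  1.9] [-0.32  0.41 -0.25] 22.79541559148284
(array([0.0011, 0.0098, 0.0014]), array([-0.2,  0.5,  0.5]))
torque about tool axes [-0.25741145 -0.05558764  0.51786947] force [-2.10158022 -1.65093823 -2.42694321]
```

>>> carry_out:
  increments:
    - [[0, 0.05, 0], [0, 0, 0], 0.9]
    - [[0, 0.1, 0], [0, 0, 0], 0.9]
    - [[0, 0.1, 0], [0, 0, 0], 0.9]
    - [[0, 0.1, 0], [0, 0, 0], 0.9]

```text
time_s: 14.33
ee_pos: [358.7, -251.7, 242.9]
ee_rot: [-116.3, -18.1, 10.3]
force: [-2.8, -0.2, 1.8]
gripper_width: 22.9
```

Run:
```python
from h import *
from workcell import env
s=env.state();print("torque about tool axes",toolT(s)[:3,:3].T@s["torque"], "force",toolT(s)[:3,:3].T@s["force"],s["gripper_width"])
```

```text
torque about tool axes [ 0.04607909 -0.11083993  0.38827079] force [-2.1134813  -2.43163746 -0.86655925] 22.919181582545697
```

>>> carry_out:
  increments:
    - [[0, 0, 0], [0, 0, 0], 0.4]
    - [[0, 0, 0], [0, 0, 0], 0]
    - [[0, 0, 0], [0, 0, 0], 0]
    - [[0, 0, 0], [0, 0, 0], 0]
    - [[0, 0, 0], [0, -5, 0], 0]
    - [[0, 0, 0], [0, -20, 0], 0]
    - [[0, 0, 0], [0, -45, 0], 0]
    - [[0, 0, 0], [0, -45, 0], 0]
    - [[0, 0, 0], [0, -45, 0], 0]
    - [[0, 0, 0], [0, -45, 0], 0]

```text
time_s: 15.17
ee_pos: [343.1, -234.6, 281.1]
ee_rot: [-116.3, -18.1, 10.2]
force: [0.1, 0.6, -0.8]
gripper_width: 86.4
```

```bash
python3 go.py 260 -53;python3 - <<'E'
from rim import *
from workcell import env
s=env.state();f=env.grab_frame("wrist");pickle.dump((s,f),open("w7.pkl","wb"));print(rim(f,s))
c=project(f,camT(f,s),pickle.load(open("dial.pkl","rb"))[0])[0]
x,y=int(c[0])-70,int(c[1])-70;print(x,y);cv2.imwrite("pics/w7.png",cv2.resize(f["frame"][y:y+140,x:x+140],None,fx=4,fy=4,interpolation=2))
E
```

```text
15.1667 [-33.4   7.4 129.7 -31.9  14.1 -10.2] [ 0.1  0.6 -0.8] [0.18 0.23 0.05] 86.41417891077582
(array([0.0007, 0.0119, 0.0023]), array([ 0.4,  0.2, -0.6]))
(array([0.05701892, 0.12621951]), np.int64(100), 120, np.float64(0.2526182445724281))
218 159
```

View pics/w7.png

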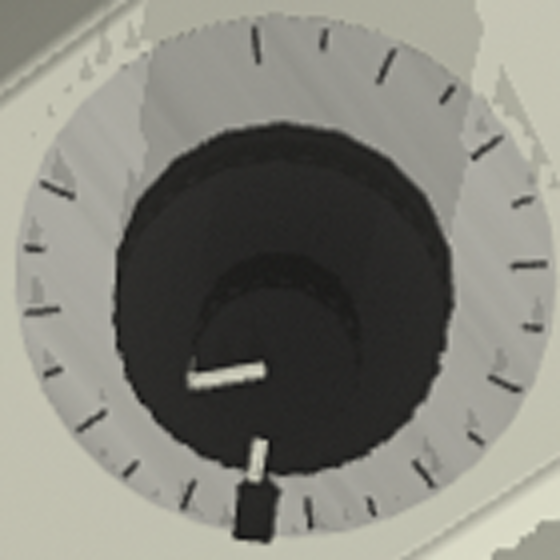

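The timer line now runs to (190,380), and the ring line, from (262,440) to (255,478), is still in line with the clip, whose outer end is at (252,538).

Run:
```python
from ang import *
ang("w7.pkl",[218,159],4,[("line top",[[262,440]],20),("side bottom",[[256,476]],3.5),("clip outer",[[252,538]],3),("clip mid",[[256,508]],3),("timer",[[265,370],[190,380]],40)])
s,f=pickle.load(open("w7.pkl","rb"));T=camT(f,s);C=pickle.load(open("dial.pkl","rb"))[0];u,l,n=frame(132.2)
W=onplane(f,T,(np.array([[265.,370],[190,380]])+.5)/4-.5+[218,159],C+40*n,n)-C;d=W[1]-W[0];print("timer line direction",np.degrees(np.arctan2(-d@l,d@u)))
for w,o,sc,p in(("w6.pkl",[218,159],4,[[271.,371],[235,430]]),("w1.pkl",[220,160],4.5,[[312.,375],[340,428]])):
    s,f=pickle.load(open(w,"rb"));T=camT(f,s);W=onplane(f,T,(np.array(p)+.5)/sc-.5+o,C+40*n,n)-C;d=W[1]-W[0];print("before",w,np.degrees(np.arctan2(-d@l,d@u)))
```

```text
line top [44.3] [20.1]
side bottom [44.2] [33.5]
clip outer [43.1] [45.4]
clip mid [43.] [39.7]
timer [ 91.5 114. ] [ 1.8 12.5]
timer line direction 117.58114355280196
before w6.pkl 60.50236054380599
before w1.pkl 62.31394680845584
```

```bash
python3 -c "
from workcell import env
print(env.job_done(),env.state()['time_s'])"
```

```text
the job is handed in; nothing more can be done
the job is handed in; nothing more can be done
```

The job is handed in, at about 15 s on the robot's clock. The speed ring stands at the index clip and the timer knob is at its clockwise stop.

- **Speed ring:** I gripped it and turned it clockwise to the clip. The first turn stopped about 3.5° (2 mm) short, so I gripped it again and nudged it on. The last wrist image put the pointer at about 44° and the clip at about 43°, roughly 0.7 mm apart.
- **Centre knob during the ring moves:** its reading stayed at about 59–61°, within measuring noise.
- **Timer knob:** I wound it clockwise until the torque rose against the stop. Its mark then read 114° and the line's own direction 117.6°, with the stop at 114.6°; the disagreement is image error. The ring did not shift.
- **At hand-in:** the fingers were open about 45 mm clear of the knob, with wrist forces near zero. I did not go near the bench timer or slide box, but I took no final picture of them.

The wrist reached a joint limit (j4) when lined up exactly with the knob axis, so I worked with the tool leaned 3.5° from it. The first side-camera fit of the panel was bad, so I discarded it and used the top and wrist views.

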